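# Wind the router lift up to the setting block

## Robot

A 6-joint arm with a two-finger parallel gripper is mounted at the origin on the work surface. World frame = base frame: x ahead of the robot, y to its left, z up, the work surface at z = 0. Lengths are in mm, angles in degrees, forces in N, time in s.
With the tool pointing down it reaches from about 350 to 850 mm from the base axis. Payload 8.1 kg.
Tool frame: the origin (TCP) lies at the very end of the fingers, on their centre line; the grasp point (between the pads) lies 19 mm behind it; z points along the fingers, y is the direction in which the jaws open and shut (so a half turn about z gives the same grasp; the last joint's range is limited). The gripper opens to 85 mm and grips with 20 to 120 N. Pads are 22 mm wide; open, the fingers measure 114 mm over their backs; the gripper's body (76 mm by 85 mm) begins 54 mm behind the grasp point. The pads swing forward as they close: fully open they stand 13 mm farther back than shut.
Start: joints at [-69.523, 7.471, 85.268, -0, 87.261, -4.893], TCP at [257.102, -542.129, 231.292] pointing down, gripper open.
Joint ranges: [-169.43, 169.43], [-51.17, 129.36], [1.28, 143.12], [-76.62, 256.62], [0, 156.53], [-152.29, 152.29]. Speed limits (degrees/s): [136.94, 136.94, 159.86, 180, 180, 180].

## Interface

Orientations are given as [roll, pitch, yaw] about the fixed x, y, z axes, in that order (R = Rz(yaw) Ry(pitch) Rx(roll)).
In Python, from bench import sensors, viewer, job gives the robot as it stands.
- The arm moves only by the shell command python3 -m pendant 'ROWS' [FORCE]. ROWS is JSON, one flat list of numbers, 5 for each row, row after row: the shift along the world's x, y, z in mm, then the turn about the world's z in rad, then the finger opening in mm, from 0 to 85.4. In form: [x, y, z, twist, hand, x, y, z, twist, hand, ...]. A call has 1 to 12 rows; each row shifts and turns the pose as measured when the row begins; what a row does not reach is not made up. A row lasts 1/12 s, in which the tool goes at most 41.7 mm and 7.16 degrees, less where a joint would pass 70% of its speed; a pose out of reach is approached as far as the arm can. A call with a gripper value outside its range is refused whole. The fingers move at their own pace and stop on an object; FORCE is the grip in N (left out, the last holds). Time passes only in rows, so rows that do not move let the fingers close. It gives the time, the measured TCP pose, the force and the opening at its end, in the units of the state.
- sensors.sense(): the state, without advancing time (a new reading comes with each control period).
- viewer.snapshot(name): name is "scene" or "top" or "wrist"; returns a dict with "frame" (384x512x3 uint8, blue, green, red), "z_map" (384x512 float32, mm along the optical axis (not along the pixel's ray), 0 where there is no reading), "fx", "fy", "cx", "cy" (pixels), "k1" (the pictures are not rectified: a ray, as slopes to the right and down, at radius r is drawn at 1 + k1 r^2 times it, then the intrinsics apply), "view" (4x4, takes a point from world to camera coordinates). Camera axes: x right, y down, z forward; pixel columns grow to the right and rows downward; lengths in mm; the calibration is good to about 2 mm. A picture is of the moment at which its call begins.
- job.hand_in(): hands the job in, once; it reports no verdict.
The state is a dict: "time": time; "joint_pos": joint angles; "qd": joint speeds; "joint_efforts": joint torques, N m; "tool_pos": TCP position; "tcp_rot": TCP orientation; "ft_force": force on the tool from outside, world axes, zero at the start; "wrist_torque": the same for the moment, N m; "finger_gap": finger opening in mm.
Only numpy, scipy, OpenCV 4.12 (cv2) and the standard library are available. Lean on these libraries where they do the work, as an engineer would, in place of code of your own. Each camera call takes 0.05 s, during which the arm holds its last target.

## Task

Take the crank out of the wooden tool block, drop it fully home on the square end of the router table's lift screw, and wind the cutter up until its tip is level with the top of the brass setting block, 20 mm above the plate. Go by feel and never force the crank against the screw or the plate, keep clear of the cutter and leave the other things where they are; leave the crank standing on the screw.

Things in the scene. Friction and masses are not known exactly. Their poses are not given: they have to be found in the camera images.
- crank_hub (a point): Half-way up the crank's round hub boss (28 mm across, 30 mm tall), on its turning axis: hold it here to lift and fit the crank (steel, 0.57 kg, with a balance ball opposite the arm). z up the axis, x along the flat arm (22 x 10 mm, top 15 mm below) to the hand grip. It starts upright in a 36 mm hole of the fixed wooden tool block (100 x 150 x 45 mm, left or right of the router table), arm resting on the block; lift over 35 mm to clear
- crank_socket (a point): Centre of the open lower end of the crank's box socket, on the turning axis, 55 mm below crank_hub. Outside 22 x 22 mm, hole 16 mm square and 23 mm deep, its sides parallel to the crank's x and y. The socket reaches 30 mm below the arm
- crank_knob (a point): Centre of the crank's black hand grip, an upright sleeve 25 mm across and 60 mm tall that spins freely on its pin, 70 mm from the turning axis along the arm, its lower end 4 mm above the arm's top. Hold it here to wind
- screw_top (a point): Centre of the top of the lift screw's upright 14 mm brass square (axes: the router table's; the square's own direction varies: find it by feel or eye). Square 18 mm tall, its end tapered to 9 mm over 4 mm, top 6 mm below the plate, in a round 40 mm bore. Fully home, crank_socket is 18 mm below this point on the screw's collar; out of line it stands on the taper
- cutter_tip (a point): Centre of the top of the router cutter, a 16 mm straight cutter in the 50 mm opening of the plate, 106 mm from the lift screw. It starts 6 to 12 mm above the plate. Turning the screw clockwise, seen from above, raises it 4 mm a turn. The screw is stiff (about 0.25 N m, 3.5 N at the hand grip) and stays where it is left; the socket has about 9 degrees of play on it each way
- plate (a point): Point on the surface of the aluminium lift plate, on the cutter's axis. The plate (235 x 298 mm) is flush in the fixed grey router table top (360 x 440 mm, 40 mm above the bench). z up; x away from the robot towards a fence (50 mm tall, its face 131 mm from here). The lift screw is at x -35, y +100 mm of this point
- set_block_top (a point): Centre of the top of the loose brass setting block, 45 x 15 x 20 mm tall, standing on the plate beside the cutter: the height to match. Not to be moved
- spanner: Loose steel spanner, 160 mm long, lying on the right-hand edge of the router table top; origin at the centre of its underside. Not to be moved
- wax_tin: Loose closed round tin of wax, 56 mm across and 40 mm tall, standing on the bench to the right of the router table; origin at the centre of its underside. Not to be moved
There are look-alikes about, which are no part of the job. What is meant by the part that bears crank_hub is not purple, and is the larger of those in its own colour.

How it is judged:
By the outcome, as a careful person would: the job done as asked, in the order asked, and still so for the second after the job is handed in, with the robot touching nothing.
It also fails if it takes over 72 s, if anything falls off the work surface, if the arm or the gripper's body presses on something with over 40 N, if the wrist force passes 120 N, or if a joint passes its speed limit or range.

## Working session

There is one attempt and no reset: what is moved stays moved. The work goes in short steps, Python scripts to look and compute and a shell command to move; the robot and the scene stay as the last step left them, time stands still between calls to the robot, and variables do not carry over. Pictures are saved under pics/ and viewed, and the job is handed in when it is done.

```bash
ls; mkdir -p pics
cat > h.py <<'E'
import numpy as np,cv2
from bench import sensors,viewer,job
def snap(n,f):
    s=viewer.snapshot(n); cv2.imwrite('pics/'+f+'.png',s['frame']); np.savez('/tmp/'+f+'.npz',**{k:np.array(v) for k,v in s.items()}); return s
def load(f): return dict(np.load('/tmp/'+f+'.npz'))
def rays(s):
    h,w=s['z_map'].shape
    u,v=np.meshgrid(np.arange(w),np.arange(h))
    K=np.array([[s['fx'],0,s['cx']],[0,s['fy'],s['cy']],[0,0,1]],float)
    p=np.stack([u,v],-1).reshape(-1,1,2).astype(float)
    x=(p[:,0,0]-s['cx'])/s['fx'];y=(p[:,0,1]-s['cy'])/s['fy']
    a,b=x.copy(),y.copy()
    for _ in range(20):
        q=1+s['k1']*(a*a+b*b);a=x/q;b=y/q
    return a.reshape(h,w),b.reshape(h,w)
def cloud(s):
    a,b=rays(s);z=s['z_map'];P=np.stack([a*z,b*z,z,np.ones_like(z)],-1)
    W=P@np.linalg.inv(s['view']).T
    W=W[...,:3];W[z==0]=np.nan
    return W
def proj(s,p):
    c=s['view']@np.append(p,1);a,b=c[0]/c[2],c[1]/c[2];q=1+s['k1']*(a*a+b*b)
    return s['fx']*a*q+s['cx'],s['fy']*b*q+s['cy']
E
python3 - <<'E'
from h import *
print(sensors.sense())
for n in('scene','top','wrist'):
    s=snap(n,n+'0');print(n,s['fx'],s['k1'],np.linalg.inv(s['view']).round(2).tolist())
E
```

```text
pics
{'time': 0.0, 'joint_pos': array([-6.95232508e+01,  7.51396664e+00,  8.53296322e+01, -4.83291075e-04,
        8.72590938e+01, -4.89274756e+00]), 'qd': array([ 0.00855184, -0.00482701, -0.03097116,  0.05747907,  0.07187503,
        0.04590829]), 'joint_efforts': array([-3.42043886e-04, -5.69400001e+01, -5.00559032e+01, -1.33652488e-04,
        1.46425003e-02, -4.11229962e-05]), 'tool_pos': array([ 256.90514953, -541.62582689,  230.25292098]), 'tcp_rot': array([-1.79897640e+02, -8.27779954e-03,  2.53695129e+01]), 'ft_force': array([ 0.54226704, -0.0163825 , -0.19121353]), 'wrist_torque': array([0.0147002 , 0.03815381, 0.00195993]), 'finger_gap': 85.5433979715437}
scene 473.4542693272647 -0.031074353158311505 [[0.82, 0.3, -0.48, 1168.15], [0.57, -0.46, 0.68, -983.11], [-0.02, -0.83, -0.55, 866.71], [0.0, 0.0, 0.0, 1.0]]
top 416.57185561625926 -0.05526357086941723 [[0.0, -0.99, 0.15, 299.96], [-1.0, -0.0, -0.02, -22.83], [0.02, -0.15, -0.99, 1476.07], [0.0, 0.0, 0.0, 1.0]]
wrist 305.03944557148947 -0.06417591921595245 [[0.43, -0.86, -0.28, 328.82], [-0.9, -0.41, -0.13, -508.16], [-0.0, 0.3, -0.95, 372.32], [0.0, 0.0, 0.0, 1.0]]
```

View pics/scene0.png

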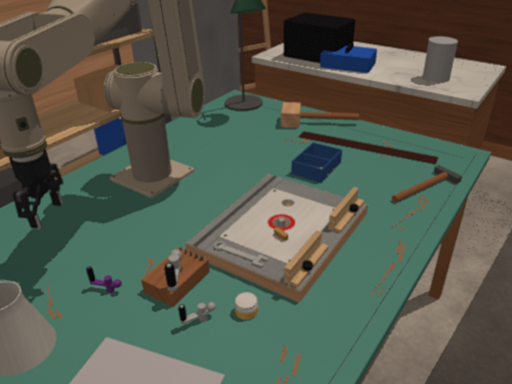

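View pics/top0.png

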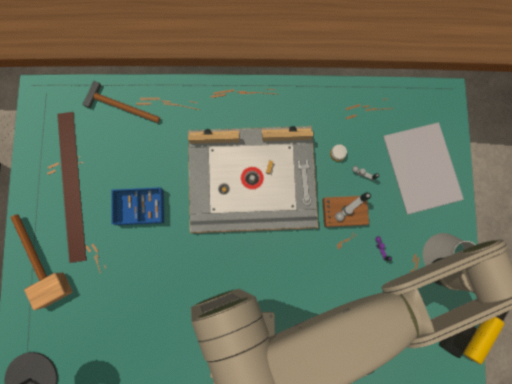

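View pics/wrist0.png

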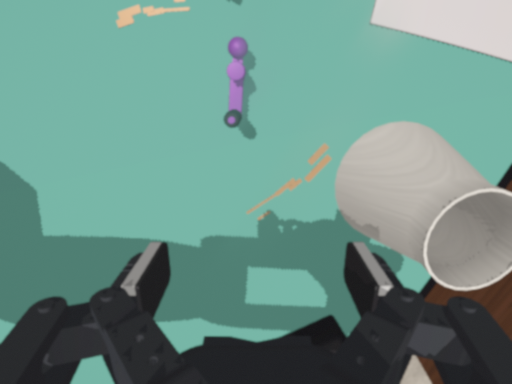

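The crank stands in the wooden block at top px (352,208). The screw bore is at (224,188), the cutter at (252,178), and the setting block at (269,167). I'll zoom in and measure these.

Run:
```python
from h import *
s=load('top0')
a=cv2.resize(s['frame'][120:240,180:320],None,fx=5.7,fy=5,interpolation=cv2.INTER_CUBIC)[:, :800]
cv2.imwrite('pics/topc1.png',cv2.resize(s['frame'][125:240,185:325],(800,657),interpolation=cv2.INTER_CUBIC)[:600])
cv2.imwrite('pics/topc2.png',cv2.resize(s['frame'][150:250,310:410],(600,600),interpolation=cv2.INTER_CUBIC))
W=cloud(s)
for u,v in [(224,188),(252,178),(269,167),(230,165),(213,163),(213,211),(296,145),(295,210),(350,210),(366,197),(355,204),(341,215),(304,185),(339,153),(330,222)]:
    print((u,v),W[v,u].round(1))
t=load('scene0');V=cloud(t)
for u,v in [(281,222),(289,203),(281,234),(175,260),(171,275)]: print('s',(u,v),V[v,u].round(1))
cv2.imwrite('pics/sc1.png',cv2.resize(t['frame'][170:320,130:330],(800,600),interpolation=cv2.INTER_CUBIC))
```

```text
(224, 188) [534.   66.7  31.2]
(252, 178) [566.  -31.3  53.6]
(269, 167) [603.2 -90.   63.9]
(230, 165) [613.5  46.   45.2]
(213, 163) [621.2 106.   41.2]
(213, 211) [452.4 103.6  34.4]
(296, 145) [ 687.9 -187.    44. ]
(295, 210) [ 456.3 -181.1   41. ]
(350, 210) [ 452.1 -363.    84.7]
(366, 197) [ 492.  -409.7  119. ]
(355, 204) [ 476.2 -388.2   56.1]
(341, 215) [ 435.9 -333.6   76.8]
(304, 185) [ 542.9 -212.5   50.1]
(339, 153) [ 661.6 -341.4   37.6]
(330, 222) [ 414.1 -300.7   50. ]
s (281, 222) [575.  -35.6  43.6]
s (289, 203) [535.4  73.7  34.2]
s (281, 234) [ 616.1 -100.6   59. ]
s (175, 260) [ 465.4 -362.4   81.2]
s (171, 275) [ 508.  -419.5   95.8]
```

View pics/topc1.png

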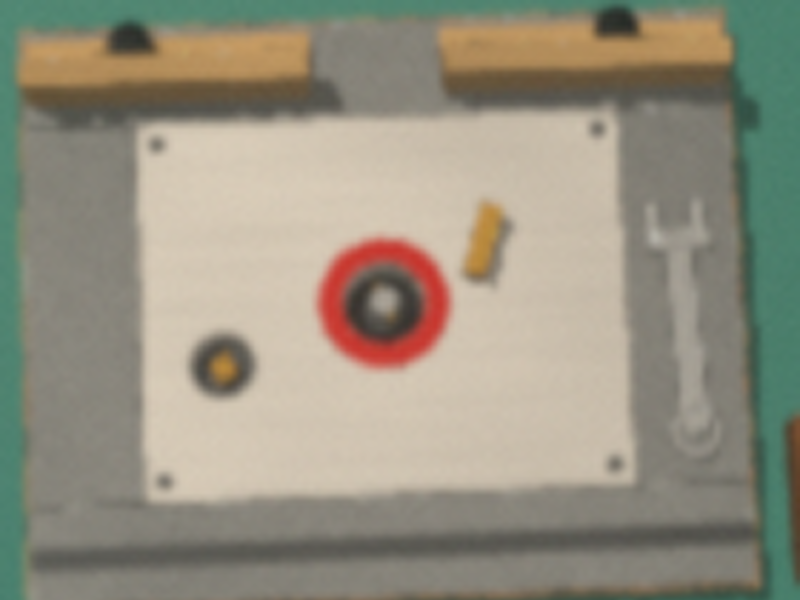

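View pics/topc2.png

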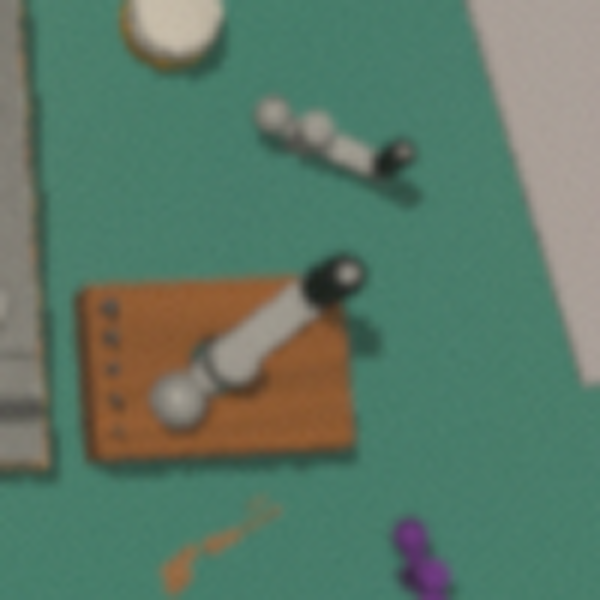

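View pics/sc1.png

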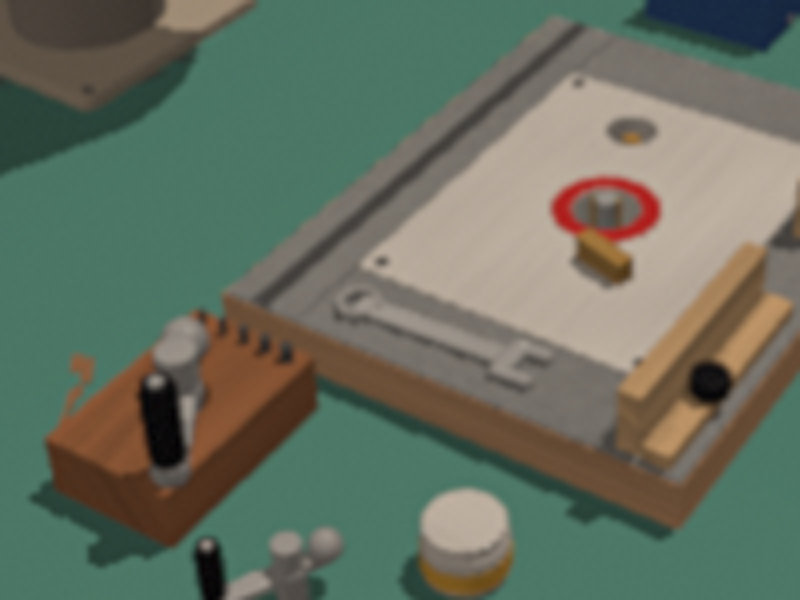

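Run:
```python
from h import *
for f in('top0','scene0'):
    s=load(f);W=cloud(s);x,y,z=W[...,0],W[...,1],W[...,2]
    r=(x>380)&(x<540)&(y>-450)&(y<-280)
    m=r&(z>79)&(z<88);q=W[m];print(f,'hub',len(q),np.median(q,0).round(1),q.min(0).round(0),q.max(0).round(0))
    vs,us=np.nonzero(m);print(us.min(),us.max(),vs.min(),vs.max())
    m=r&(z>105);q=W[m];print('knobtop',len(q),np.median(q,0).round(1))
    hsv=cv2.cvtColor(s['frame'],cv2.COLOR_BGR2HSV)
    tab=(x>380)&(x<800)&(y>-220)&(y<260)
    red=tab&((hsv[...,0]<8)|(hsv[...,0]>172))&(hsv[...,1]>150)&(hsv[...,2]>90)
    q=W[red];print('red',len(q),np.median(q,0).round(1),((q.min(0)+q.max(0))/2).round(1))
    vs,us=np.nonzero(red);print(us.min(),us.max(),vs.min(),vs.max())
```

```text
top0 hub 60 [ 453.8 -359.6   84.2] [ 422. -410.   79.] [ 500. -326.   88.]
339 363 196 219
knobtop 47 [ 495.3 -411.8  118.4]
red 187 [567.6 -31.2  40.8] [569.4 -29.6  24.3]
241 262 167 188
scene0 hub 104 [ 464.9 -364.    84.3] [ 436. -428.   79.] [ 512. -327.   88.]
166 179 249 281
knobtop 92 [ 505.2 -418.2  116.7]
red 148 [573.4 -31.3  41.6] [573.1 -30.3  41.7]
268 294 215 230
```

```bash
python3 -m pendant '[15,13,-3,0.124,85,15,13,-3,0.124,85,15,13,-3,0.124,85,15,13,-3,0.124,85,15,13,-3,0.124,85,15,13,-3,0.124,85,15,13,-3,0.124,85,15,13,-3,0.124,85,15,13,-3,0.124,85,15,13,-3,0.124,85,15,13,-3,0.124,85,15,13,-3,0.124,85]' 60
```

```text
time: 1.15
tool_pos: [438.9, -379.1, 188.7]
tcp_rot: [-179.7, -0.2, 111.3]
ft_force: [0.4, -0.5, -0.4]
finger_gap: 85.2
```

```bash
python3 -m pendant '[8,8,0,0.12,85,6,6,0,0.12,85,4,3,0,0.08,85,0,0,0,0,85]'
python3 - <<'E'
from h import *
s=snap('wrist','w1');print(np.linalg.inv(s['view']).round(2).tolist(),sensors.sense()['tool_pos'],sensors.sense()['tcp_rot'])
snap('top','t1')
E
```

```text
time: 1.48
tool_pos: [459.9, -356.3, 185.7]
tcp_rot: [-179.7, -0.5, 131.0]
ft_force: [-0.6, 0.7, -0.1]
finger_gap: 85.0
[[0.75, 0.63, 0.19, 410.8], [0.66, -0.72, -0.23, -297.5], [-0.0, 0.3, -0.95, 328.32], [0.0, 0.0, 0.0, 1.0]] [ 459.50498764 -356.6500477   185.64322169] [-179.68084529   -0.46272507  130.76227347]
```

View pics/w1.png

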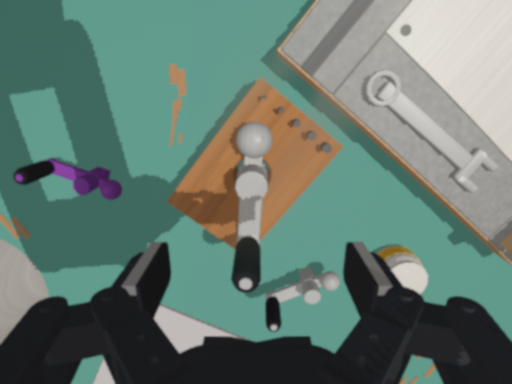

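The crank hub top is at (252,182), the ball at (253,140), and the knob top at (246,284). I'll intersect those rays with the known heights.

Run:
```python
from h import *
s=load('w1');W=cloud(s)
f=cv2.resize(s['frame'][110:300,190:310],(480,760),interpolation=cv2.INTER_CUBIC);cv2.imwrite('pics/w1c.png',f[:600])
a,b=rays(s);M=np.linalg.inv(s['view'])
def at(u,v,z):
    d=M[:3,:3]@np.array([a[v,u],b[v,u],1]);o=M[:3,3];return (o+d*(z-o[2])/d[2]).round(1)
print(at(252,178,85),at(246,284,119),W[178,252].round(1),W[284,246].round(1))
x,y,z=W[...,0],W[...,1],W[...,2]
m=(np.hypot(x-458,y+362)<25)&(z>81)&(z<89);vs,us=np.nonzero(m);print(us.min(),us.max(),vs.min(),vs.max(),W[m].mean(0),W[m].min(0),W[m].max(0))
m=(np.hypot(x-500,y+412)<30)&(z>112);print(W[m].mean(0),W[m].min(0),W[m].max(0))
```

```text
[ 452.4 -352.9   85. ] [ 500.8 -415.5  119. ] [ 452.6 -353.2   83.6] [ 499.7 -414.1  121.6]
235 267 171 202 [ 456.51744334 -358.96723204   84.30006998] [ 443.30322045 -372.79926244   81.07764122] [ 470.8844492  -345.52684872   86.57618943]
[ 497.47805913 -412.49276047  117.57236737] [ 486.86187555 -425.68473095  112.07261172] [ 510.98896364 -402.09976085  122.33088903]
```

View pics/w1c.png

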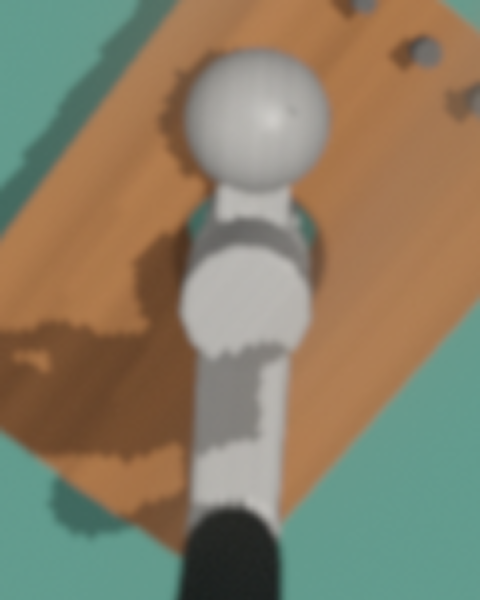

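```bash
python3 -m pendant '[-1,-1,-28,-0.05,85,-1,-1,-28,0,85,0,0,-28,0,85,0,0,-24,0,85,0,0,-8,0,85,0,0,0,0,85]'
```

```text
time: 2.08
tool_pos: [455.5, -363.3, 69.0]
tcp_rot: [-179.7, -0.0, 126.3]
ft_force: [-0.0, 0.4, 0.2]
finger_gap: 85.3
```

```bash
python3 -m pendant '[1,3.5,-8,0.03,85,0.5,1,-6,0,85,0,0,-1,0,85,0,0,0,0,85]'
```

```text
time: 2.42
tool_pos: [458.0, -360.5, 56.3]
tcp_rot: [-179.7, 0.2, 127.9]
ft_force: [-0.1, 0.2, 0.5]
finger_gap: 85.2
```

```bash
python3 -m pendant '[-0.7,1,-1.5,0,60,0,0,0,0,28,0,0,0,0,20,0,0,0,0,20,0,0,0,0,20,0,0,0,0,20,0,0,0,0,20,0,0,0,0,20]' 80
```

```text
time: 3.08
tool_pos: [459.3, -361.3, 58.9]
tcp_rot: [-179.7, 0.5, 127.9]
ft_force: [-0.5, 0.1, 0.1]
finger_gap: 25.7
```

```bash
python3 -m pendant '[0,0,0,0,20,0,0,0,0,20,0,0,0,0,20]'
python3 - <<'E'
from h import *
s=snap('wrist','w2');st=sensors.sense();print(st['tool_pos'],st['finger_gap'],st['ft_force'])
E
```

```text
time: 3.33
tool_pos: [459.3, -361.3, 58.9]
tcp_rot: [-179.7, 0.5, 127.9]
ft_force: [-0.2, -0.2, 0.2]
finger_gap: 25.5
[ 459.28646331 -361.34132773   58.93980004] 26.185613184165103 [-1.24325334  0.2985916  -0.81205124]
```

View pics/w2.png

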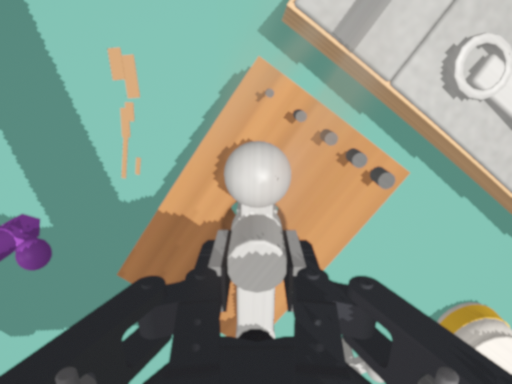

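```bash
python3 -m pendant '[0,0,15,0,20,0,0,25,0,20,0,0,30,0,20,0,0,25,0,20,3,10,10,0,20,10,35,0,0,20,12,38,0,0,20,12,38,0,0,20,12,38,0,0,20,12,38,0,0,20]'
```

```text
time: 4.22
tool_pos: [512.8, -157.8, 157.2]
tcp_rot: [-179.4, -0.3, 127.2]
ft_force: [0.9, -0.5, -5.1]
finger_gap: 25.8
```

```bash
python3 -m pendant '[12,38,0,0,20,12,38,0,0,20,12,38,0,0,20,8,30,0,0,20,4,10,0,0,20,0,0,0,0,20,0,0,0,0,20]';  python3 - <<'E'
from h import *
s=snap('wrist','w3');st=sensors.sense();print(st['tool_pos'],st['tcp_rot'],st['finger_gap'],st['ft_force'])
E
```

```text
time: 4.8
tool_pos: [555.6, 16.8, 147.6]
tcp_rot: [-179.1, -1.0, 127.8]
ft_force: [-0.7, -0.6, -5.1]
finger_gap: 25.5
[555.37871107  16.35615973 147.46882458] [-179.09770209   -1.05701255  127.71964113] 25.7728558941748 [-1.4211928   0.2313266  -4.59665879]
```

View pics/w3.png

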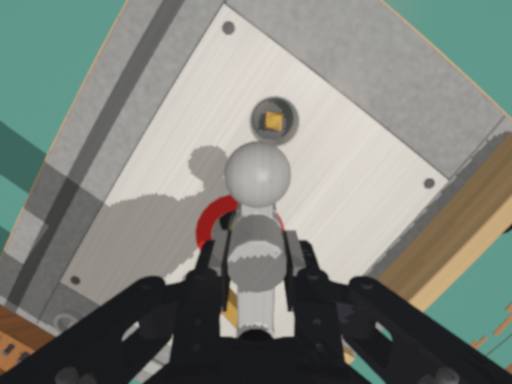

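The bore is at (274,119), with the brass square turned inside it. I'll zoom in.

Run:
```python
from h import *
s=load('w3');W=cloud(s)
cv2.imwrite('pics/w3c.png',cv2.resize(s['frame'][90:150,244:304],(600,600),interpolation=cv2.INTER_CUBIC))
a,b=rays(s);M=np.linalg.inv(s['view'])
# rectify z=34 plane, 2mm.. world-aligned 0.2mm/px around (535,70)
def ortho(z,cx,cy,half,n):
    g=np.linspace(-half,half,n);im=np.zeros((n,n,2),np.float32)
    X,Y=np.meshgrid(cx+g,cy+g[::-1])  # col=x, row=-y
    P=np.stack([X,Y,np.full_like(X,z),np.ones_like(X)],-1)@s['view'].T
    A,B=P[...,0]/P[...,2],P[...,1]/P[...,2];q=1+s['k1']*(A*A+B*B)
    return cv2.remap(s['frame'],(s['fx']*A*q+s['cx']).astype(np.float32),(s['fy']*B*q+s['cy']).astype(np.float32),cv2.INTER_CUBIC)
cv2.imwrite('pics/w3o34.png',ortho(34,535,70,30,600))
cv2.imwrite('pics/w3o40.png',ortho(40,535,70,30,600))
x,y,z=W[...,0],W[...,1],W[...,2]
print(W[60,300],W[90,230],W[119,274])
```

```text
[519.65642733 117.1850164   38.3160234 ] [490.15784137  65.74495054  38.94524978] [532.40863982  69.1636082   32.81874787]
```

View pics/w3o34.png

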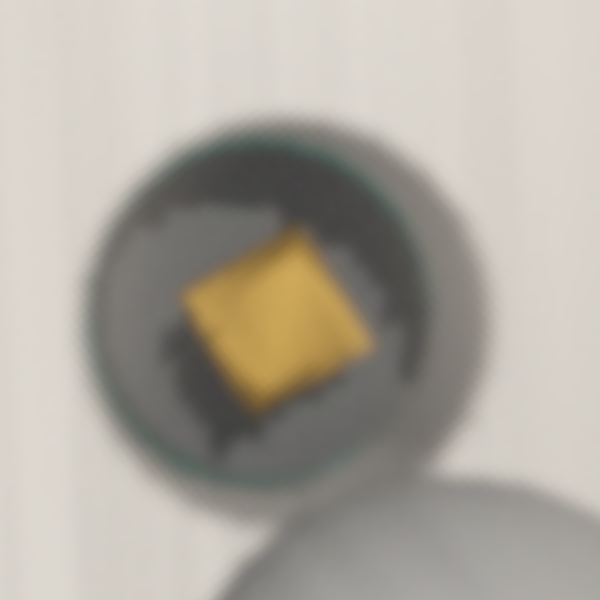

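View pics/w3o40.png

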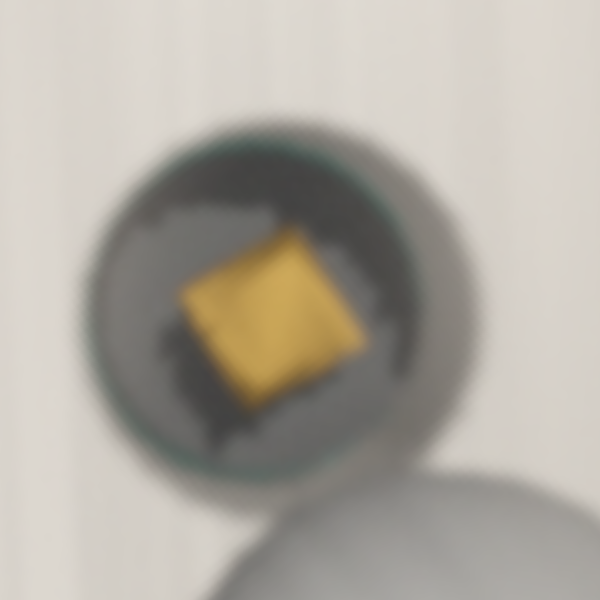

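Run:
```python
from h import *
for f,tcp,yaw in(('w2',[459.29,-361.34,58.9],127.9),('w3',[555.4,16.4,147.5],127.7)):
    s=load(f);W=cloud(s)
    cv2.imwrite('pics/'+f+'h.png',cv2.resize(s['frame'][130:340,200:310],(400,764),interpolation=cv2.INTER_CUBIC)[200:])
    y=np.radians(yaw);ax=np.array([np.cos(y),np.sin(y)]);ay=np.array([np.sin(y),-np.cos(y)])
    D=W-np.array(tcp);tx=D[...,:2]@ax;ty=D[...,:2]@ay
    for v in range(195,345,8): print(f,v,[ '%.0f/%.0f/%.0f'%(tx[v,u],ty[v,u],D[v,u,2]) for u in (235,245,257,268,278)])
```

```text
w2 195 ['32/-9/11', '33/-4/16', '34/1/17', '34/6/16', '32/11/12']
w2 203 ['-0/-15/-59', '28/-4/11', '29/1/13', '29/6/13', '18/13/-15']
w2 211 ['-6/-15/-59', '17/-5/-4', '17/1/-4', '17/7/-4', '-5/16/-56']
w2 219 ['11/-11/-7', '15/-5/0', '16/1/3', '15/7/1', '10/13/-11']
w2 227 ['11/-10/2', '15/-5/9', '16/1/12', '15/6/11', '11/12/1']
w2 235 ['12/-9/12', '15/-4/18', '16/1/21', '16/6/19', '12/11/12']
w2 243 ['13/-8/22', '15/-4/25', '15/1/26', '15/6/25', '13/11/21']
w2 251 ['11/-8/25', '11/-4/25', '11/1/26', '12/6/26', '11/10/25']
w2 259 ['7/-8/25', '6/-4/24', '7/1/25', '7/6/24', '7/10/25']
w2 267 ['3/-8/26', '4/-4/26', '3/1/25', '3/6/26', '3/11/25']
w2 275 ['-0/-8/26', '-1/-4/26', '-1/1/25', '-1/6/25', '-1/11/25']
w2 283 ['-6/-9/25', '-5/-4/25', '-5/1/26', '-6/6/25', '-5/11/26']
w2 291 ['-40/-12/-14', '-33/-6/-4', '-10/1/26', '-33/8/-5', '-40/14/-14']
w2 299 ['-47/-13/-16', '-38/-6/-5', '-38/1/-4', '-39/8/-5', '-47/14/-15']
w2 307 ['-53/-13/-15', '-44/-6/-4', '-44/1/-4', '-44/8/-5', '-53/14/-15']
w2 315 ['-59/-13/-14', '-50/-6/-4', '-49/1/-4', '-50/8/-5', '-59/15/-15']
w2 323 ['-65/-13/-1
[... 812 characters left out ...]
'2/-3/25', '3/2/26', '2/7/25', '3/11/26']
w3 275 ['-2/-8/25', '-1/-3/26', '-1/2/26', '-1/7/26', '-1/11/26']
w3 283 ['-6/-8/26', '-6/-3/26', '-6/2/25', '-6/7/25', '-6/11/25']
w3 291 ['-106/-21/-107', '-32/-5/-5', '-10/2/26', '-33/8/-6', '-106/21/-108']
w3 299 ['-110/-21/-100', '-38/-5/-5', '-38/2/-6', '-37/8/-5', '-116/21/-108']
w3 307 ['-110/-20/-88', '-44/-5/-6', '-44/2/-6', '-44/8/-6', '-125/21/-108']
w3 315 ['-119/-20/-88', '-50/-6/-6', '-50/2/-7', '-50/8/-6', '-135/21/-108']
w3 323 ['-128/-20/-88', '-56/-6/-6', '-56/2/-6', '-56/8/-6', '-145/22/-108']
w3 331 ['-156/-22/-108', '-57/-5/-1', '-55/2/1', '-62/8/-6', '-156/22/-109']
w3 339 ['8/-4/73', '-56/-5/7', '-55/2/8', '-57/8/6', '8/9/73']
```

View pics/w3h.png

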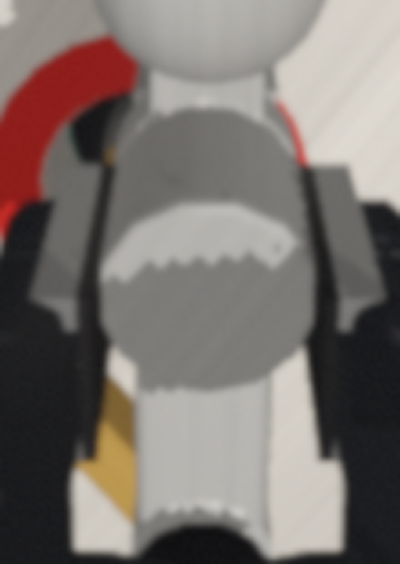

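```bash
python3 -m pendant '[-8,18,-8,-0.06,20,-9,20,-12,-0.06,20,-4,9,-14,0,20,-1,2,-10,0,20,0,0,0,0,20]'
```

```text
time: 5.27
tool_pos: [531.7, 59.5, 101.0]
tcp_rot: [-179.0, -0.9, 120.0]
ft_force: [-0.8, -0.5, -4.8]
finger_gap: 25.8
```

```bash
python3 -m pendant '[2,5,-6,0,20,1,2,-5,0,20,0,0,0,0,20,0,0,0,0,20]'
python3 - <<'E'
from h import *
s=snap('wrist','w4');snap('scene','s4');t=snap('top','t4');print(sensors.sense()['tool_pos'],sensors.sense()['ft_force'])
cv2.imwrite('pics/s4c.png',cv2.resize(load('s4')['frame'][170:260,230:350],(800,600),interpolation=cv2.INTER_CUBIC))
E
```

```text
time: 5.6
tool_pos: [536.0, 63.0, 89.6]
tcp_rot: [-179.0, -0.8, 119.8]
ft_force: [-0.3, -0.1, -5.0]
finger_gap: 25.7
[536.01459413  63.2165997   89.96190166] [-0.26270789 -0.70600326 -4.68905414]
```

View pics/w4.png

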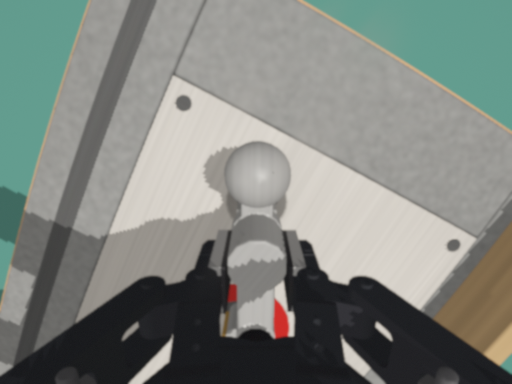

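View pics/s4c.png

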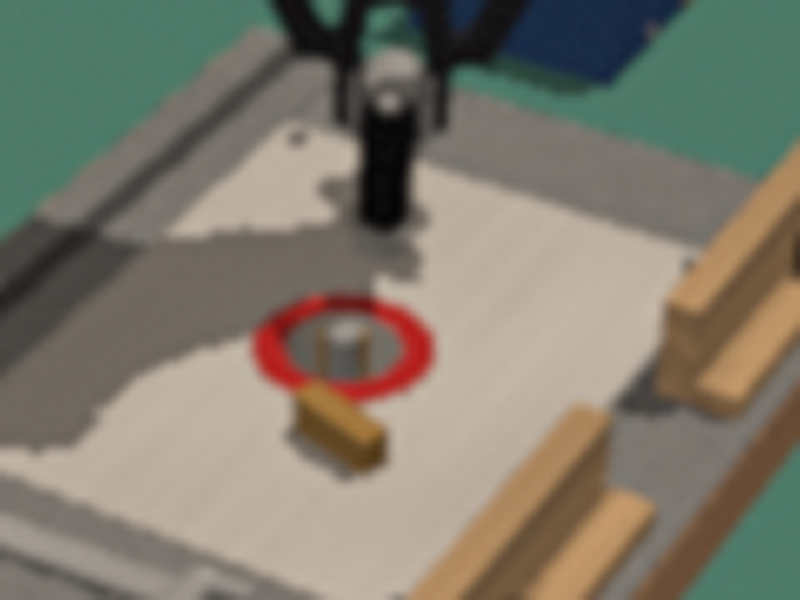

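```bash
python3 -m pendant '[-1,2.5,-3,0,20,-0.5,1,-3,0,20,0,0,0,0,20]'
```

```text
time: 6.0
tool_pos: [535.4, 66.8, 84.7]
tcp_rot: [-179.1, -0.8, 119.8]
ft_force: [-1.0, 0.1, -5.4]
finger_gap: 25.6
```

```bash
python3 -m pendant '[-0.5,-0.7,-3,0,20,0,0,-3,0,20,0,0,0,0,20]'; python3 -m pendant '[0,0,-2.5,0,20,0,0,-2,0,20]'
```

```text
time: 6.25
tool_pos: [534.9, 66.3, 78.2]
tcp_rot: [-179.1, -0.8, 119.9]
ft_force: [-0.3, 0.2, -4.7]
finger_gap: 25.9
time: 6.42
tool_pos: [535.2, 66.2, 73.8]
tcp_rot: [-179.2, -0.7, 119.9]
ft_force: [-0.3, -1.2, -0.0]
finger_gap: 25.8
```

```bash
python3 -m pendant '[0,0,-0.5,0,20,0,0,0,0,20]'
```

```text
time: 6.58
tool_pos: [535.5, 65.8, 73.1]
tcp_rot: [-179.2, -0.7, 119.9]
ft_force: [0.5, -1.3, -4.4]
finger_gap: 25.8
```

```bash
python3 -m pendant '[0,0,-1.2,0,20,0,0,-1.2,0,20]';python3 -m pendant '[0,0,-1.5,0,20,0,0,-1.5,0,20]'
```

```text
time: 6.75
tool_pos: [535.4, 65.6, 70.7]
tcp_rot: [-179.2, -0.7, 119.9]
ft_force: [-0.7, -0.0, -3.9]
finger_gap: 25.8
time: 6.92
tool_pos: [535.4, 65.6, 67.5]
tcp_rot: [-179.2, -0.7, 119.9]
ft_force: [0.6, -0.8, -4.5]
finger_gap: 25.7
```

```bash
python3 -m pendant '[0,0,-1.5,0,20,0,0,-1.5,0,20]';python3 -m pendant '[0,0,-1.2,0,20,0,0,-1,0,20]'
```

```text
time: 7.08
tool_pos: [535.3, 65.6, 64.0]
tcp_rot: [-179.1, -0.7, 119.9]
ft_force: [-0.7, -1.2, -4.6]
finger_gap: 25.6
time: 7.25
tool_pos: [535.2, 65.6, 61.4]
tcp_rot: [-179.1, -0.7, 119.9]
ft_force: [-0.9, -1.4, -4.6]
finger_gap: 25.7
```

```bash
python3 -m pendant '[0,0,-0.8,0,20,0,0,-0.4,0,20]';python3 -m pendant '[0,0,-0.7,0,20]'
```

```text
time: 7.42
tool_pos: [535.3, 65.6, 60.0]
tcp_rot: [-179.1, -0.7, 119.9]
ft_force: [-1.5, -1.7, 0.2]
finger_gap: 25.6
time: 7.5
tool_pos: [535.4, 65.5, 59.9]
tcp_rot: [-179.1, -0.7, 119.9]
ft_force: [-4.7, -2.2, 8.2]
finger_gap: 25.5
```

```bash
python3 -m pendant '[0,0,0.3,0,40,0,0,0,0,60,0,0,0,0,70,0,0,0,0,70]' 40;python3 -m pendant '[0,0,10,0,70,0,0,25,0,70,0,0,30,0,70,0,0,20,0,70,0,0,0,0,70,0,0,0,0,70]'
python3 - <<'E'
from h import *
s=snap('wrist','w5');snap('scene','s5');snap('top','t5');print(sensors.sense()['tool_pos'],sensors.sense()['tcp_rot'])
cv2.imwrite('pics/s5c.png',cv2.resize(load('s5')['frame'][170:260,230:350],(800,600),interpolation=cv2.INTER_CUBIC))
E
```

```text
time: 7.83
tool_pos: [537.6, 66.1, 62.3]
tcp_rot: [-179.4, -0.6, 119.9]
ft_force: [0.4, -0.7, 1.2]
finger_gap: 70.1
time: 8.33
tool_pos: [536.8, 66.4, 153.7]
tcp_rot: [-179.4, -0.6, 119.9]
ft_force: [0.1, 0.6, -1.0]
finger_gap: 69.9
[535.8338345   66.39222295 151.7142102 ] [-179.2853253    -0.68763669  119.87373396]
```

View pics/w5.png

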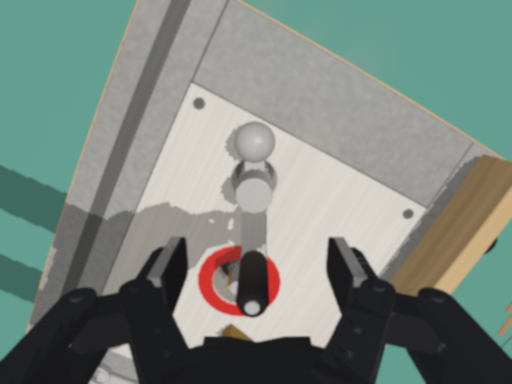

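View pics/s5c.png

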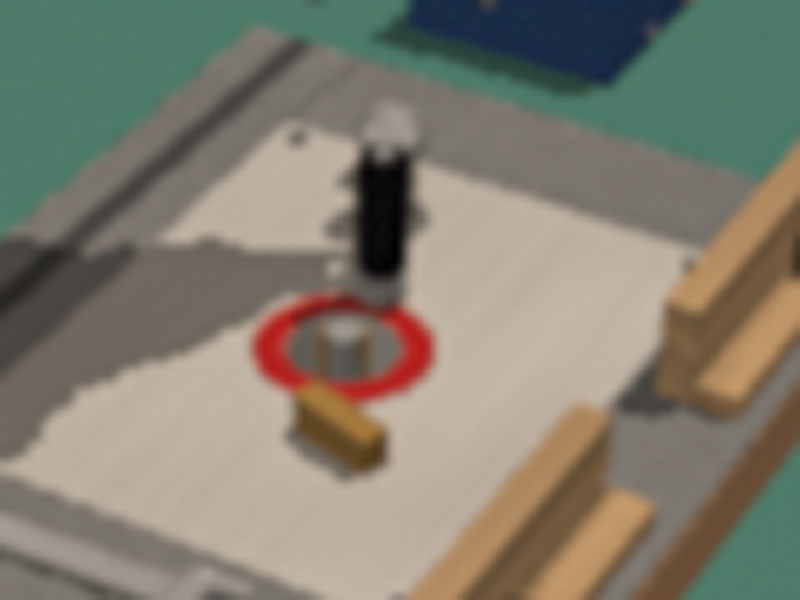

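The crank stands on the screw: hub at (255,192), knob top at (252,307). Next I'll measure the crank and the cutter height.

Run:
```python
from h import *
s=load('w5');W=cloud(s);x,y,z=W[...,0],W[...,1],W[...,2]
m=(np.hypot(x-535,y-68)<22)&(z>81)&(z<91);q=W[m];print('hub',q.mean(0),(q.min(0)+q.max(0))/2,len(q))
M=np.linalg.inv(s['view']);a,b=rays(s)
def at(u,v,zz):
    d=M[:3,:3]@np.array([a[v,u],b[v,u],1]);o=M[:3,3];return (o+d*(zz-o[2])/d[2]).round(1)
print('knobtop',W[307,252],at(252,307,120))
m=(np.hypot(x-570,y-8)<25)&(z>114);q=W[m];print('knob',q.mean(0),(q.min(0)+q.max(0))/2,len(q))
pl=W[60:280,120:400].reshape(-1,3);pl=pl[(np.abs(pl[:,2]-40)<4)];print('platez',np.median(pl[:,2]))
for f in('w3','w5'): pass
for f in ('top0','scene0','s5','t5'):
    t=load(f);V=cloud(t);c=V[np.hypot(V[...,0]-570,V[...,1]+31)<7]
    p=V[(np.abs(V[...,0]-570)<60)&(np.abs(V[...,1]+31)<60)&(np.abs(V[...,2]-41)<5)]
    bl=V[(np.hypot(V[...,0]-610,V[...,1]+95)<30)&(V[...,2]>54)]
    print(f,'cutter',np.sort(c[:,2]).round(1)[-12:],'plate',np.median(p[:,2]),'blk',np.percentile(bl[:,2],[50,80]) if len(bl) else 0,bl.mean(0))
cv2.imwrite('pics/w5c.png',cv2.resize(s['frame'][130:330,200:310],(330,600),interpolation=cv2.INTER_CUBIC))
```

```text
hub [532.82893982  69.27156619  85.23077638] [533.18290243  68.54602334  84.30565851] 1061
knobtop [567.2786867    8.44711838 121.4945289 ] [567.8   7.4 120. ]
knob [566.08666507  10.03366687 118.64276356] [567.04415144   8.66211333 118.21371868] 778
platez 39.41924752393692
top0 cutter [46.8 47.2 48.1 49.2 49.3 50.5 50.6 51.6 51.8 53.6 53.8] plate 40.446292835060376 blk [59.18460617 61.25366798] [605.61948005 -90.2373001   59.55967546]
scene0 cutter [46.2 46.7 46.8 48.5 48.7 49.  49.1 49.7 49.8 49.9 50.6 50.6] plate 41.16164941501876 blk [60.05156848 61.33657619] [609.38760785 -93.9406367   59.69985969]
s5 cutter [43.2 46.7 46.9 48.4 48.4 49.5 49.7 50.1 50.2 50.2 51.5 53.3] plate 40.90825266770753 blk [59.82131855 61.64903183] [609.5773073  -93.9219651   59.71288547]
t5 cutter [41.4 46.3 47.8 47.9 47.9 48.7 50.1 51.5 53.1 56.9] plate 40.57681162533845 blk [59.50531618 61.82453388] [604.76156663 -90.02391832  59.80824498]
```

View pics/w5c.png

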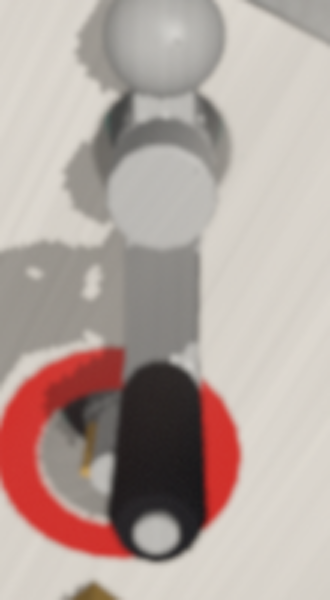

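```bash
python3 -m pendant '[12,-20,0,0,70,12,-24,0,0,70,6,-13,0,0,70,0,0,0,0,70,0,0,0,0,70]'
```

```text
time: 8.9
tool_pos: [562.4, 8.6, 144.8]
tcp_rot: [-178.8, -1.1, 119.9]
ft_force: [-0.5, 0.6, -0.2]
finger_gap: 69.9
```

```bash
python3 -m pendant '[3,-1,-15,0,70,1,0,-20,0,70,0,0,-16,0,70,0,0,-6,0,70,0,0,0,0,70]'
```

```text
time: 9.32
tool_pos: [563.8, 10.6, 83.9]
tcp_rot: [-178.6, -1.3, 119.9]
ft_force: [0.5, 0.3, -1.5]
finger_gap: 69.9
```

```bash
python3 -m pendant '[2,-2.5,0,0,60,0.4,-0.4,0,0,40,0,0,0,0,30,0,0,0,0,20,0,0,0,0,20,0,0,0,0,20,0,0,0,0,20]' 40
```

```text
time: 9.9
tool_pos: [566.7, 9.2, 86.4]
tcp_rot: [-178.7, -1.3, 120.0]
ft_force: [-0.3, 0.6, -2.4]
finger_gap: 23.5
```

Run:
```python
from h import *
s=snap('wrist','w6');snap('scene','s6');st=sensors.sense();print(st['tool_pos'],st['finger_gap'],st['ft_force'],st['wrist_torque'])
cv2.imwrite('pics/s6c.png',cv2.resize(load('s6')['frame'][170:260,230:350],(800,600),interpolation=cv2.INTER_CUBIC))
```

```text
[566.65402511   9.08615265  86.35375225] 23.68853496536519 [-0.50554151  0.64278968 -2.92345557] [-0.08058622 -0.05027423 -0.01783205]
```

View pics/w6.png

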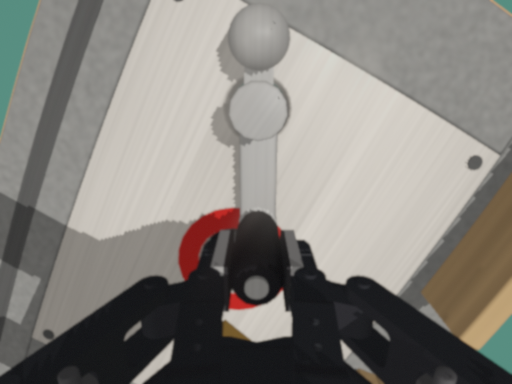

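View pics/s6c.png

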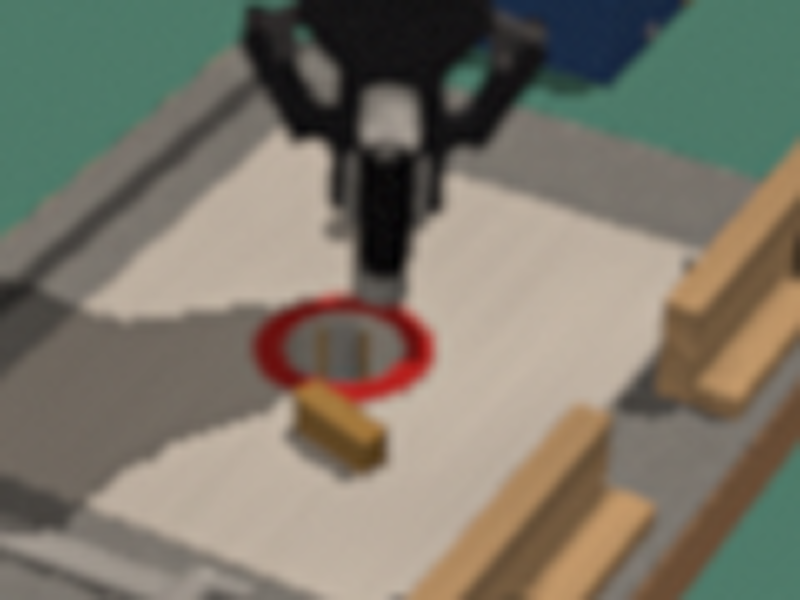

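```bash
cat > plan.py <<'E'
import sys,json,os
from h import *
cx,cy=[float(v) for v in open('/tmp/c').read().split()]
d=float(sys.argv[1]);n=int(sys.argv[2]);z0=86
st=sensors.sense();p=st['tool_pos']
th=np.arctan2(p[1]-cy,p[0]-cx);r=np.hypot(p[0]-cx,p[1]-cy)
print('th %.1f r %.1f z %.1f t %.2f'%(np.degrees(th),r,p[2],st['time']),'F',st['ft_force'].round(1),'T',st['wrist_torque'].round(2),'gap %.1f'%st['finger_gap'],'rot',st['tcp_rot'].round(1))
u=np.array([np.cos(th),np.sin(th)]);print('Frad %.1f Ftan_cw %.1f'%(st['ft_force'][:2]@u, st['ft_force'][:2]@np.array([u[1],-u[0]])))
open('/tmp/log','a').write(json.dumps([*p,*st['ft_force'],*st['tcp_rot']])+'\n')
prev=p[:2]-0*p[:2]
for i in range(1,n+1):
    a=th-np.radians(d)*i; rr=r+(70-r)*min(1,i/4)
    q=np.array([cx+rr*np.cos(a),cy+rr*np.sin(a)]);s=q-prev;prev=q
    print('%.1f,%.1f,%.1f,0,20'%(s[0],s[1],(z0-p[2])/2 if i<=2 else 0),end=', ')
print()
E
echo 531.7 68.8 > /tmp/c; python3 plan.py 6 6
```

```text
th -59.7 r 69.2 z 86.4 t 10.00 F [-0.5  0.6 -2.9] T [-0.08 -0.05 -0.02] gap 23.7 rot [-178.7   -1.3  120. ]
Frad -0.8 Ftan_cw 0.1
-6.4,-3.5,-0.2,0,20, -6.7,-2.8,-0.2,0,20, -7.0,-2.1,0.0,0,20, -7.2,-1.4,0.0,0,20, -7.3,-0.4,0.0,0,20, -7.3,0.3,0.0,0,20,
```

```bash
python3 -m pendant '[-6.4,-3.5,-0.2,0,20,-6.7,-2.8,-0.2,0,20,-7,-2.1,0,0,20,-7.2,-1.4,0,0,20]'; python3 plan.py 8 8
```

```text
time: 10.33
tool_pos: [539.3, -0.6, 86.3]
tcp_rot: [-178.9, -1.3, 120.0]
ft_force: [3.3, 4.8, -4.7]
finger_gap: 23.6
th -83.7 r 69.8 z 86.3 t 10.33 F [ 3.3  4.8 -4.7] T [ 0.73 -0.79  0.  ] gap 23.6 rot [-178.9   -1.3  120. ]
Frad -4.4 Ftan_cw -3.8
-9.7,-0.4,-0.1,0,20, -9.7,0.9,-0.1,0,20, -9.5,2.3,0.0,0,20, -9.1,3.6,0.0,0,20, -8.5,4.8,0.0,0,20, -7.7,6.0,0.0,0,20, -6.8,7.0,0.0,0,20, -5.8,7.9,0.0,0,20,
```

```bash
sed -i 's/z0=86/z0=85/' plan.py; python3 -m pendant '[-9.7,-0.4,-0.7,0,20,-9.6,1.1,-0.6,0,20,-9.4,2.5,0,0,20,-9.0,3.8,0,0,20,-8.4,5,0,0,20,-7.6,6.1,0,0,20]'; python3 plan.py 10 10
```

```text
time: 10.83
tool_pos: [484.1, 16.9, 86.3]
tcp_rot: [-179.6, -1.0, 119.8]
ft_force: [9.0, 3.4, -9.9]
finger_gap: 23.9
th -132.5 r 70.5 z 86.3 t 10.83 F [ 9.   3.4 -9.9] T [ 0.42 -1.5  -0.  ] gap 23.9 rot [-179.6   -1.   119.8]
Frad -8.6 Ftan_cw -4.3
-8.2,9.1,-0.7,0,20, -6.5,10.4,-0.7,0,20, -4.6,11.4,0.0,0,20, -2.5,12.0,0.0,0,20, -0.5,12.2,0.0,0,20, 1.6,12.1,0.0,0,20, 3.7,11.6,0.0,0,20, 5.6,10.8,0.0,0,20, 7.4,9.7,0.0,0,20, 9.0,8.2,0.0,0,20,
```

```bash
python3 -m pendant '[0.7,0.7,-1,0,20,0,0,-1,0,20,0,0,0,0,20]' 20; python3 plan.py 10 10
```

```text
time: 11.08
tool_pos: [483.5, 16.9, 85.7]
tcp_rot: [-179.7, -0.8, 119.9]
ft_force: [3.8, 3.2, -4.8]
finger_gap: 23.6
th -132.9 r 70.8 z 85.7 t 11.08 F [ 3.8  3.2 -4.8] T [ 0.49 -0.72 -0.01] gap 23.6 rot [-179.7   -0.8  119.9]
Frad -4.9 Ftan_cw -0.6
-8.1,9.3,-0.4,0,20, -6.4,10.5,-0.4,0,20, -4.4,11.4,0.0,0,20, -2.4,12.0,0.0,0,20, -0.5,12.2,0.0,0,20, 1.7,12.1,0.0,0,20, 3.7,11.6,0.0,0,20, 5.7,10.8,0.0,0,20, 7.5,9.6,0.0,0,20, 9.0,8.2,0.0,0,20,
```

```bash
python3 -m pendant '[0.5,0.5,-1.5,0,20,0,0,-0.5,0,20]'; python3 plan.py 10 10;  python3 - <<'E'
from h import *
s=snap('wrist','w7');W=cloud(s);snap('scene','s7');t=snap('top','t7')
cv2.imwrite('pics/s7c.png',cv2.resize(load('s7')['frame'][170:260,230:350],(800,600),interpolation=cv2.INTER_CUBIC))
E
```

```text
time: 11.25
tool_pos: [484.4, 15.8, 85.1]
tcp_rot: [-179.6, -0.7, 119.8]
ft_force: [-0.7, 1.0, 3.7]
finger_gap: 24.0
th -131.8 r 71.0 z 85.1 t 11.25 F [-0.7  1.   3.7] T [0.17 0.03 0.07] gap 24.0 rot [-179.6   -0.7  119.8]
Frad -0.3 Ftan_cw 1.2
-8.3,9.2,-0.1,0,20, -6.5,10.4,-0.1,0,20, -4.6,11.4,0.0,0,20, -2.6,12.0,0.0,0,20, -0.7,12.2,0.0,0,20, 1.4,12.1,0.0,0,20, 3.5,11.7,0.0,0,20, 5.5,10.9,0.0,0,20, 7.3,9.8,0.0,0,20, 8.9,8.4,0.0,0,20,
```

View pics/w7.png

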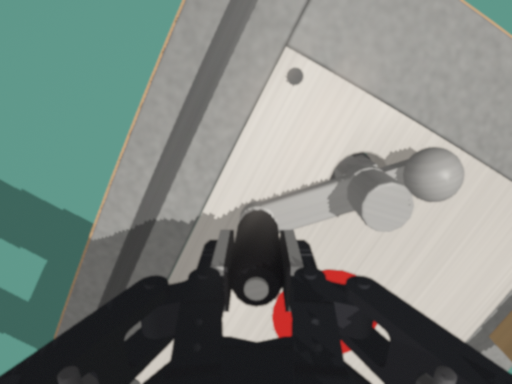

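View pics/s7c.png

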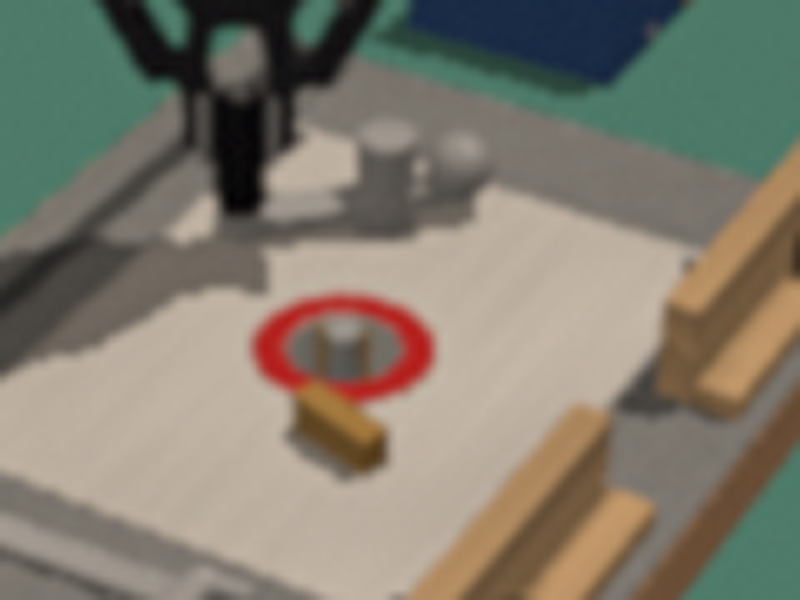

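```bash
echo 530.8 68.8 > /tmp/c
python3 - <<'E'
from h import *
s=load('w7');W=cloud(s);x,y,z=W[...,0],W[...,1],W[...,2]
q=W[195:220,370:405].reshape(-1,3);print(np.median(q,0)); 
m=(np.hypot(x-533,y-68)<20)&(z>81)&(z<93);q=W[m];print(np.median(q,0),(q.min(0)+q.max(0))/2)
pl=W[100:180,230:320].reshape(-1,3);print('plate',np.nanmedian(pl[:,2]))
E
python3 plan.py 10 10
```

```text
[nan nan nan]
[530.92615072  67.79492442  85.26255779] [532.20984943  67.56244919  84.15859742]
plate 39.41869080364589
th -131.3 r 70.3 z 85.1 t 11.40 F [-2.6 -2.1  6.3] T [-0.2   0.35  0.05] gap 23.4 rot [-179.7   -0.7  119.8]
Frad 3.3 Ftan_cw 0.5
-8.4,8.9,-0.0,0,20, -6.7,10.2,-0.0,0,20, -4.8,11.2,0.0,0,20, -2.8,11.9,0.0,0,20, -0.8,12.2,0.0,0,20, 1.3,12.1,0.0,0,20, 3.4,11.7,0.0,0,20, 5.4,10.9,0.0,0,20, 7.2,9.8,0.0,0,20, 8.8,8.4,0.0,0,20,
```

```bash
python3 - <<'E'
t=open('plan.py').read()
t=t.replace("s=q-prev;prev=q","s=q-prev;prev=q;k=np.radians(4);s=np.array([s[0]*np.cos(k)+s[1]*np.sin(k),-s[0]*np.sin(k)+s[1]*np.cos(k)])")
open('plan.py','w').write(t)
E
python3 plan.py 9 7
```

```text
th -131.3 r 70.3 z 85.1 t 11.40 F [-2.6 -2.1  6.3] T [-0.2   0.35  0.05] gap 23.4 rot [-179.7   -0.7  119.8]
Frad 3.3 Ftan_cw 0.5
-7.1,8.5,-0.0,0,20, -5.6,9.5,-0.0,0,20, -4.1,10.2,0.0,0,20, -2.4,10.7,0.0,0,20, -0.8,11.0,0.0,0,20, 0.9,10.9,0.0,0,20, 2.6,10.7,0.0,0,20,
```

```bash
python3 -m pendant '[-7.1,8.5,0.3,0,20,-5.6,9.5,0,0,20,-4.1,10.2,0,0,20,-2.4,10.7,0,0,20,-0.8,11,0,0,20,0.9,10.9,0,0,20,2.6,10.7,0,0,20]' >/dev/null; python3 plan.py 9 7
```

```text
th 170.0 r 69.7 z 85.5 t 11.98 F [-7.  -2.4  8.4] T [-0.43  1.12  0.02] gap 23.6 rot [-178.6   -0.5  119.5]
Frad 6.5 Ftan_cw -3.5
3.4,10.4,-0.2,0,20, 5.0,9.8,-0.2,0,20, 6.5,8.9,0.0,0,20, 7.8,7.8,0.0,0,20, 8.9,6.4,0.0,0,20, 9.8,4.9,0.0,0,20, 10.5,3.3,0.0,0,20,
```

```bash
echo 530.2 68.8 > /tmp/c; sed -i 's/radians(4)/radians(2.5)/; s/z0=85/z0=86/' plan.py; python3 plan.py 9 7
```

```text
th 169.9 r 69.1 z 85.5 t 11.98 F [-7.  -2.4  8.4] T [-0.43  1.12  0.02] gap 23.6 rot [-178.6   -0.5  119.5]
Frad 6.4 Ftan_cw -3.6
3.0,10.4,0.3,0,20, 4.6,9.9,0.3,0,20, 6.1,9.1,0.0,0,20, 7.5,8.0,0.0,0,20, 8.8,6.6,0.0,0,20, 9.7,5.1,0.0,0,20, 10.4,3.6,0.0,0,20,
```

```bash
python3 -m pendant '[3,10.4,0.3,0,20,4.6,9.9,0.3,0,20,6.1,9.1,0,0,20,7.5,8,0,0,20,8.8,6.6,0,0,20,9.7,5.1,0,0,20,10.4,3.6,0,0,20]' >/dev/null; python3 plan.py 9 7
```

```text
th 105.7 r 71.2 z 84.3 t 12.57 F [-1.2 -4.5  3.1] T [-0.93  0.49  0.03] gap 23.2 rot [-178.    -0.6  119.5]
Frad -4.0 Ftan_cw -2.3
11.1,1.4,0.8,0,20, 11.1,-0.4,0.8,0,20, 10.9,-2.1,0.0,0,20, 10.4,-3.7,0.0,0,20, 9.8,-5.0,0.0,0,20, 8.9,-6.5,0.0,0,20, 7.7,-7.8,0.0,0,20,
```

```bash
python3 -m pendant '[11.1,1.4,0.2,0,20,11.1,-0.4,0.2,0,20,10.9,-2.1,0,0,20,10.4,-3.7,0,0,20,9.8,-5,0,0,20,8.9,-6.5,0,0,20,7.7,-7.8,0,0,20]' >/dev/null; python3 plan.py 9 7
```

```text
th 43.9 r 73.1 z 83.1 t 13.15 F [-5.2 -0.2  6.4] T [-0.15  1.18 -0.05] gap 24.0 rot [-177.5   -1.1  119.8]
Frad -3.9 Ftan_cw -3.5
6.2,-9.6,1.4,0,20, 4.6,-10.3,1.4,0,20, 2.9,-10.8,0.0,0,20, 1.1,-11.0,0.0,0,20, 0.2,-11.0,0.0,0,20, -1.5,-10.9,0.0,0,20, -3.2,-10.5,0.0,0,20,
```

```bash
python3 -m pendant '[6,-9.4,0.4,0,20,4.5,-10.2,0.3,0,20,2.9,-10.8,0,0,20,1.1,-11,0,0,20,0.1,-11,0,0,20,-1.5,-10.9,0,0,20,-3.2,-10.5,0,0,20]' >/dev/null; python3 plan.py 9 7
```

```text
th -17.3 r 72.4 z 84.5 t 13.73 F [2.6 2.7 0.6] T [ 0.88 -0.59 -0.01] gap 24.0 rot [-178.1   -1.3  119.9]
Frad 1.7 Ftan_cw -3.3
-5.2,-10.1,0.8,0,20, -6.6,-9.1,0.8,0,20, -7.9,-7.8,0.0,0,20, -9.0,-6.4,0.0,0,20, -9.5,-5.4,0.0,0,20, -10.3,-3.9,0.0,0,20, -10.8,-2.2,0.0,0,20,
```

```bash
echo 531.5 69 > /tmp/c; python3 plan.py 9 7|tail -1;  python3 -m pendant '[-5,-10.1,0.3,0,20,-6.5,-9.1,0.2,0,20,-7.9,-7.8,0,0,20,-9,-6.4,0,0,20,-9.5,-5.4,0,0,20,-10.3,-3.9,0,0,20,-10.8,-2.2,0,0,20]' >/dev/null; python3 plan.py 9 7
```

```text
-4.9,-10.0,0.8,0,20, -6.4,-9.1,0.8,0,20, -7.7,-7.9,0.0,0,20, -8.8,-6.6,0.0,0,20, -9.6,-5.4,0.0,0,20, -10.3,-3.8,0.0,0,20, -10.8,-2.1,0.0,0,20, 
th -87.7 r 72.8 z 83.9 t 14.32 F [ 2.1 11.2 -0.4] T [ 2.4  -1.08 -0.15] gap 24.0 rot [-178.2   -1.5  119.7]
Frad -11.1 Ftan_cw -2.5
-11.3,1.6,1.0,0,20, -10.8,3.3,1.0,0,20, -10.0,5.0,0.0,0,20, -9.0,6.4,0.0,0,20, -8.3,7.2,0.0,0,20, -7.1,8.4,0.0,0,20, -5.7,9.4,0.0,0,20,
```

```bash
python3 -m pendant '[-11.2,1.9,0.4,0,20,-10.7,3.6,0.2,0,20,-9.9,5.2,0,0,20,-9,6.5,0,0,20,-8.2,7.3,0,0,20,-7,8.5,0,0,20,-5.6,9.5,0,0,20]' >/dev/null; python3 plan.py 9 7
```

```text
th -150.2 r 70.8 z 86.0 t 14.90 F [ 8.7  1.1 -6.3] T [ 0.2  -1.87 -0.01] gap 23.8 rot [-178.9   -1.1  119.4]
Frad -8.1 Ftan_cw -3.3
-4.1,10.3,-0.0,0,20, -2.4,10.8,-0.0,0,20, -0.7,11.0,0.0,0,20, 1.0,11.0,0.0,0,20, 2.5,10.7,0.0,0,20, 4.2,10.2,0.0,0,20, 5.7,9.4,0.0,0,20,
```

```bash
python3 -m pendant '[-3.6,10.4,-0.6,0,20,-2,10.8,-0.4,0,20,-0.4,11,0,0,20,1.2,11,0,0,20,2.6,10.7,0,0,20,4.2,10.2,0,0,20,5.7,9.4,0,0,20]' >/dev/null; python3 plan.py 9 7
```

```text
th 151.5 r 70.6 z 85.2 t 15.48 F [-4.3 -2.2  7.8] T [-0.41  0.57  0.02] gap 24.0 rot [-178.1   -0.7  119.2]
Frad 2.8 Ftan_cw -4.0
6.6,8.9,0.4,0,20, 7.9,7.8,0.4,0,20, 9.0,6.4,0.0,0,20, 9.8,4.9,0.0,0,20, 10.4,3.5,0.0,0,20, 10.8,1.8,0.0,0,20, 11.0,0.1,0.0,0,20,
```

```bash
python3 -m pendant '[6.5,9,0.4,0,20,7.8,7.9,0.4,0,20,9,6.5,0,0,20,9.8,5,0,0,20,10.4,3.5,0,0,20,10.8,1.8,0,0,20,11,0.1,0,0,20]' >/dev/null; python3 plan.py 9 7
```

```text
th 92.0 r 71.0 z 84.3 t 16.07 F [-3.9  1.4  5.6] T [ 0.12  0.62 -0.03] gap 23.9 rot [-177.2   -0.9  119.3]
Frad 1.6 Ftan_cw -3.8
11.1,-1.2,0.9,0,20, 10.7,-2.9,0.9,0,20, 10.1,-4.6,0.0,0,20, 9.2,-6.1,0.0,0,20, 8.3,-7.2,0.0,0,20, 7.1,-8.4,0.0,0,20, 5.7,-9.4,0.0,0,20,
```

```bash
python3 -m pendant '[11.1,-1,0.5,0,20,10.7,-2.8,0.4,0,20,10.1,-4.6,0,0,20,9.2,-6.1,0,0,20,8.3,-7.2,0,0,20,7.1,-8.4,0,0,20,5.7,-9.4,0,0,20]' >/dev/null; python3 plan.py 9 7
```

```text
th 34.1 r 71.1 z 84.0 t 16.65 F [0.9 6.  2. ] T [ 1.13 -0.52 -0.03] gap 23.7 rot [-177.    -1.6  119.6]
Frad 4.1 Ftan_cw -4.5
4.8,-10.0,1.0,0,20, 3.2,-10.6,1.0,0,20, 1.5,-11.0,0.0,0,20, -0.3,-11.0,0.0,0,20, -1.7,-10.9,0.0,0,20, -3.4,-10.5,0.0,0,20, -5.0,-9.8,0.0,0,20,
```

```bash
cat > cut.py <<'E'
import sys
from h import *
n=sys.argv[1]
s=snap('scene','s'+n);cv2.imwrite('pics/s%sc.png'%n,cv2.resize(s['frame'][195:250,245:325],(800,550),interpolation=cv2.INTER_CUBIC))
V=cloud(s);c=V[np.hypot(V[...,0]-574,V[...,1]+32)<9];print(np.sort(c[:,2]).round(1)[-20:])
E
python3 cut.py 8; python3 plan.py 9 7 | head -2
```

```text
[52.5 52.7 53.7 53.7 54.2 54.4 55.6 56.  56.1 56.4 56.8 57.3 57.5 58.1
 58.4 58.4 58.5 58.6 58.9 59.5]
th 32.4 r 71.0 z 84.1 t 16.70 F [3.3 3.6 0.5] T [ 1.09 -0.81 -0.08] gap 24.2 rot [-177.    -1.6  119.6]
Frad 4.7 Ftan_cw -1.3
```

View pics/s8c.png

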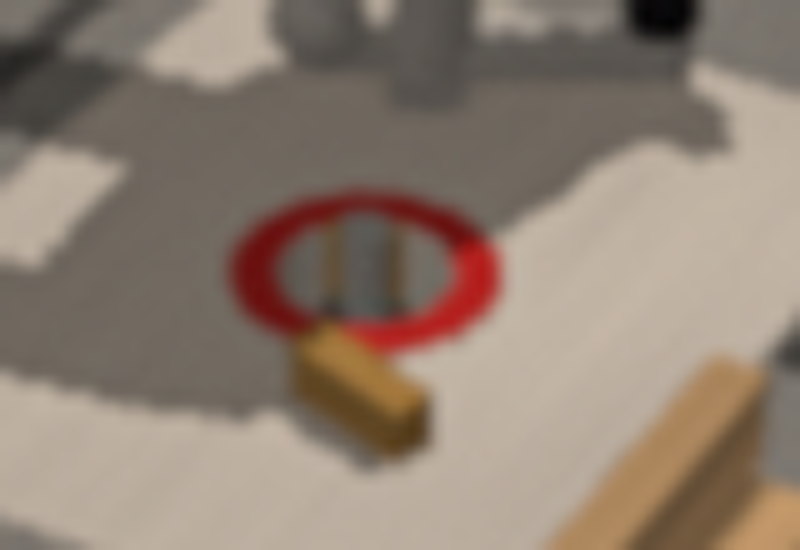

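```bash
python3 plan.py 9 7|tail -1; python3 -m pendant '[4.8,-10,0.2,0,20,3.1,-10.6,0.2,0,20,1.4,-11,0,0,20,-0.3,-11,0,0,20,-1.7,-10.8,0,0,20,-3.4,-10.3,0,0,20,-5,-9.6,0,0,20]' >/dev/null; python3 plan.py 9 7
```

```text
4.5,-10.2,1.0,0,20, 2.9,-10.7,1.0,0,20, 1.2,-11.0,0.0,0,20, -0.6,-11.0,0.0,0,20, -2.0,-10.8,0.0,0,20, -3.7,-10.3,0.0,0,20, -5.3,-9.6,0.0,0,20, 
th -25.1 r 70.8 z 84.7 t 17.28 F [5.  1.6 0. ] T [ 0.52 -1.19  0.02] gap 23.3 rot [-177.8   -1.7  119.7]
Frad 3.8 Ftan_cw -3.6
-6.1,-9.3,0.7,0,20, -7.4,-8.2,0.7,0,20, -8.6,-6.9,0.0,0,20, -9.5,-5.5,0.0,0,20, -10.2,-4.1,0.0,0,20, -10.7,-2.5,0.0,0,20, -11.0,-0.8,0.0,0,20,
```

```bash
python3 -m pendant '[-6.1,-9.3,0.2,0,20,-7.5,-8.1,0.2,0,20,-8.7,-6.6,0,0,20,-9.6,-5.2,0,0,20,-10.3,-3.7,0,0,20,-10.8,-2,0,0,20,-11,-0.2,0,0,20]' >/dev/null; python3 plan.py 9 5
```

```text
th -87.0 r 69.8 z 86.4 t 17.87 F [ 3.9 -2.3  0.9] T [-0.27 -0.99  0.02] gap 23.6 rot [-178.4   -1.1  119.6]
Frad 2.5 Ftan_cw -3.8
-10.9,0.7,-0.2,0,20, -10.7,2.4,-0.2,0,20, -10.2,4.1,0.0,0,20, -9.4,5.6,0.0,0,20, -8.4,7.1,0.0,0,20,
```

```bash
python3 -m pendant '[-10.9,0.9,-0.2,0,20,-10.6,2.6,-0.2,0,20,-10.1,4.2,0,0,20,-9.2,5.7,0,0,20,-8,7,0,0,20,0,0,-0.3,0,20]' >/dev/null; python3 plan.py 9 1
```

```text
th -132.4 r 70.3 z 86.1 t 18.37 F [ 1.3 -0.6  1.9] T [ 0.08 -0.6   0.  ] gap 23.9 rot [-178.5   -0.7  119.4]
Frad -0.4 Ftan_cw -1.4
-7.1,8.4,-0.0,0,20,
```

```bash
python3 -m pendant '[0,0,0,0,40,0,0,0,0,60,0,0,0,0,60,0,0,10,0,60,0,0,25,0,60,0,0,25,0,60,0,0,10,0,60]'; python3 -m pendant '[20,-18,0,0,60,25,-24,0,0,60,25,-24,0,0,60,25,-24,0,0,60,20,-18,0,0,60,6,-6,0,0,60,0,0,0,0,60,0,0,0,0,60]'
cat > look.py <<'E'
import sys
from h import *
s=snap('wrist',sys.argv[1]);st=sensors.sense();print(st['tool_pos'],st['tcp_rot'])
E
python3 look.py w9
```

```text
time: 18.95
tool_pos: [477.9, 17.7, 153.4]
tcp_rot: [-177.7, -1.3, 119.4]
ft_force: [1.0, 0.1, 1.7]
finger_gap: 59.6
time: 19.62
tool_pos: [606.6, -102.5, 157.9]
tcp_rot: [-178.1, -1.1, 119.5]
ft_force: [-0.2, -0.5, -0.4]
finger_gap: 59.5
[ 606.26723546 -102.21059067  157.85828477] [-178.04163337   -1.0946867   119.53210926]
```

View pics/w9.png

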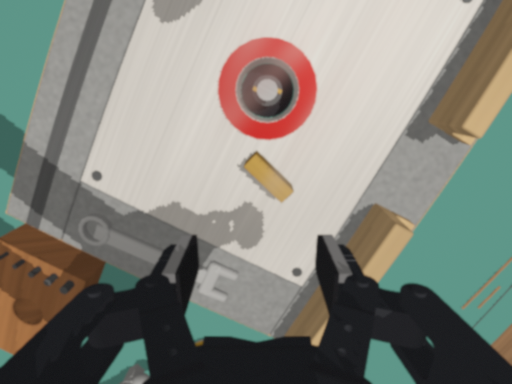

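The cutter is at (267,90) and the setting block at (268,177), both clear. I'll measure their heights above the plate.

```bash
cat > ht.py <<'E'
import sys
from h import *
s=load(sys.argv[1]);W=cloud(s)
cu=[int(v) for v in sys.argv[2:4]];bu=[int(v) for v in sys.argv[4:6]]
hsv=cv2.cvtColor(s['frame'],cv2.COLOR_BGR2HSV)
vv,uu=np.mgrid[:384,:512]
ring=(np.hypot(uu-cu[0],vv-cu[1])<130)&(np.hypot(uu-cu[0],vv-cu[1])>52)&(hsv[...,1]<60)&(hsv[...,2]>120)&(abs(W[...,2]-40)<5)
Q=W[ring];A=np.c_[Q[:,:2],np.ones(len(Q))];c=np.linalg.lstsq(A,Q[:,2],rcond=None)[0]
for _ in range(3):
    r=Q[:,2]-A@c;k=abs(r)<2.5;c=np.linalg.lstsq(A[k],Q[k,2],rcond=None)[0]
print('n',len(Q),'rms',r[k].std(),c)
H=W[...,2]-(W[...,0]*c[0]+W[...,1]*c[1]+c[2])
C=H[cu[1]-16:cu[1]+17,cu[0]-16:cu[0]+17]
print(C[::2,::2].round(0).astype(int))
C=C[(C>12)&(C<26)];print('cutter',len(C),np.percentile(C,[50,70,80,90]),)
B=H[bu[1]-25:bu[1]+26,bu[0]-25:bu[0]+26];B=B[(B>17)&(B<25)];print('block',len(B),np.percentile(B,[10,30,50,70,90]),B.mean())
E
python3 ht.py w9 267 90 268 177
```

```text
n 38143 rms 0.7050192464878402 [ 1.11572642e-03 -6.42108500e-04  3.87181120e+01]
[[-38 -38 -38 -39 -38 -38 -39 -38 -37 -39 -39 -38 -38 -39 -40 -40 -38]
 [-39 -38 -39 -40 -38 -38 -15 -14 -14 -14 -13 -40 -38 -39 -38 -40 -38]
 [-38 -39 -38 -38 -14 -13 -15 -15 -14 -12 -14 -14 -14 -38 -38 -37 -38]
 [-38 -38 -41 -14 -13 -14  19  19  19  18 -14 -15 -14 -14 -38 -38 -37]
 [-39 -38 -14 -13  18  18  18  18  18  19  18  17 -13 -15 -14 -38 -37]
 [-39 -13 -13 -14  18  18  19  17  19  17  18  18  19 -15 -15 -38 -39]
 [-38 -14 -14  18  19  19  18  18  20  18  19  18  18 -13 -14 -15 -39]
 [-38  17  18  18  20  17  18  18  19  18  19  17  18  18 -15 -14 -38]
 [-38 -13  18  17  17  18  19  19  18  19  18  18  17  18  18  19 -39]
 [-39 -14 -13  18  18  19  19  19  18  18  18  20  17  10  17 -14 -39]
 [-38 -14 -15 -13  19  18  18  19  18  18  19  18  18 -14 -15 -14 -38]
 [-38 -14 -14 -15  18  18  17  18  19  18  17  17 -13 -13 -12 -39 -38]
 [-38 -37 -14 -13 -14  18  19  19  20  18  18 -13 -15 -14 -14 -39 -39]
 [-36 -37 -38 -14 -14 -13 -15  20  17 -13 -12 -15 -13 -14 -39 -39 -39]
 [-37 -39 -38 -38 -14 -14 -14 -14 -13 -14 -13 -13 -15 -38 -38 -38 -38]
 [-37 -39 -38 -39 -39 -15 -14 -14 -15 -14 -14 -38 -39 -40 -39 -38 -39]
 [-39 -38 -39 -39 -38 -39 -39 -39 -39 -38 -38 -38 -38 -38 -39 -38 -38]]
cutter 379 [18.20058284 18.5338604  18.75375103 18.99906511]
block 975 [19.01275641 19.62285581 19.96308142 20.31197861 20.79642752] 19.928493106718232
```

```bash
python3 -m pendant '[-20,18,0,0,60,-25,25,0,0,60,-25,25,0,0,60,-25,25,0,0,60,-18,18,0,0,60,-6,6,0,0,60,0,0,0,0,60,0,0,0,0,60]'; python3 look.py w10
```

```text
time: 20.33
tool_pos: [475.6, 23.3, 155.0]
tcp_rot: [-177.9, -1.3, 119.8]
ft_force: [0.1, -0.8, -0.0]
finger_gap: 60.3
[475.96957644  23.01829495 155.07633215] [-177.91405078   -1.28240954  119.75744749]
```

View pics/w10.png

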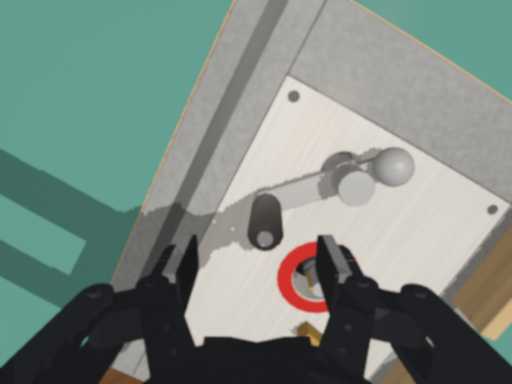

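```bash
python3 -m pendant '[5,-4,-4,0,60,2.5,-2,-10,0,60,0,0,-10,0,60,0,0,0,0,60]'
python3 - <<'E'
from h import *
s=snap('wrist','w11');W=cloud(s);x,y,z=W[...,0],W[...,1],W[...,2]
m=(np.hypot(x-485,y-17)<22)&(z>112)&(z<125);q=W[m];print('knob',q.mean(0),(q.min(0)+q.max(0))/2,len(q))
m=(np.hypot(x-533,y-68)<20)&(z>81)&(z<93);q=W[m];print('hub',np.median(q,0),(q.min(0)+q.max(0))/2)
print(sensors.sense()['tool_pos'])
E
```

```text
time: 20.72
tool_pos: [487.2, 13.8, 129.4]
tcp_rot: [-178.0, -1.2, 119.6]
ft_force: [-0.1, 0.1, -0.0]
finger_gap: 59.8
knob [485.54829249  16.45188037 118.09816337] [486.71332341  15.00155691 117.22918499] 1342
hub [531.68339837  67.64917769  85.39583707] [532.6898943   67.32260271  84.53532326]
[487.27370415  13.72823607 130.09910751]
```

```bash
python3 -m pendant '[-2,1.5,-14,0,60,-0.5,0.8,-16,0,60,0,0,-8,0,60,0,0,-2,0,60,0,0,0,0,60]'
```

```text
time: 21.18
tool_pos: [485.3, 14.4, 87.7]
tcp_rot: [-177.9, -1.2, 119.4]
ft_force: [-0.5, 0.1, -0.2]
finger_gap: 60.1
```

```bash
python3 -m pendant '[-0.7,1.6,-1,0,45,0,0,0,0,30,0,0,0,0,20,0,0,0,0,20,0,0,0,0,20,0,0,0,0,20]' 20; python3 plan.py 9 7
```

```text
time: 21.68
tool_pos: [486.7, 16.2, 89.4]
tcp_rot: [-178.1, -1.1, 119.4]
ft_force: [-0.5, 0.5, -3.6]
finger_gap: 24.0
th -130.3 r 69.3 z 89.4 t 21.68 F [-0.5  0.5 -3.6] T [ 0.06 -0.12 -0.  ] gap 24.0 rot [-178.1   -1.1  119.4]
Frad -0.0 Ftan_cw 0.7
-7.5,7.9,-1.7,0,20, -6.2,9.0,-1.7,0,20, -4.7,9.9,0.0,0,20, -3.1,10.5,0.0,0,20, -1.3,10.9,0.0,0,20, 0.4,11.0,0.0,0,20, 2.2,10.8,0.0,0,20,
```

```bash
sed -i 's/z0=86/z0=88/' plan.py; python3 -m pendant '[-7.5,7.9,-0.7,0,20,-6.2,9,-0.5,0,20,-4.7,9.9,0,0,20,-3.1,10.5,0,0,20,-1.3,10.9,0,0,20,0.4,11,0,0,20,2.2,10.8,0,0,20]' >/dev/null; python3 plan.py 9 7
```

```text
th 169.9 r 69.9 z 89.4 t 22.27 F [-3.2 -4.1  0.2] T [-0.58  0.52  0.01] gap 24.4 rot [-177.5   -0.6  119.2]
Frad 2.4 Ftan_cw -4.6
3.2,10.5,-0.7,0,20, 4.8,9.9,-0.7,0,20, 6.3,9.0,0.0,0,20, 7.6,7.9,0.0,0,20, 8.8,6.6,0.0,0,20, 9.7,5.1,0.0,0,20, 10.4,3.6,0.0,0,20,
```

```bash
python3 -m pendant '[3.2,10.5,-0.3,0,20,4.8,9.9,-0.2,0,20,6.3,9,0,0,20,7.6,7.9,0,0,20,8.8,6.6,0,0,20,9.7,5.1,0,0,20,10.4,3.6,0,0,20,0,0,0,0,20]' >/dev/null; python3 plan.py 8 4
```

```text
th 104.7 r 72.2 z 86.9 t 22.93 F [-1.  -1.8 -0.9] T [-0.38  0.16 -0.05] gap 24.1 rot [-177.    -0.6  119.3]
Frad -1.5 Ftan_cw -1.4
10.0,0.9,0.5,0,20, 10.0,-0.5,0.5,0,20, 9.7,-1.9,0.0,0,20, 9.3,-3.2,0.0,0,20,
```

```bash
python3 -m pendant '[10,1,0.3,0,20,10,-0.5,0.2,0,20,9.7,-1.9,0,0,20,7,-2.6,0,0,20,0,0,0,0,20]' >/dev/null; python3 plan.py 3 2
```

```text
th 75.5 r 71.8 z 86.8 t 23.35 F [-2.8 -0.9 -1.1] T [ 0.05  0.43 -0.03] gap 24.3 rot [-176.8   -0.9  119.4]
Frad -1.6 Ftan_cw -2.5
3.4,-1.6,0.6,0,20, 3.3,-1.8,0.6,0,20,
```

```bash
python3 -m pendant '[3.4,-1.4,0,0,20,3,-1.4,0,0,20,0,0,0,0,20]' >/dev/null; python3 plan.py 3 2
```

```text
th 70.5 r 71.6 z 86.8 t 23.60 F [-2.3  1.  -0.4] T [ 0.3   0.47 -0.02] gap 24.2 rot [-176.8   -1.   119.4]
Frad 0.2 Ftan_cw -2.5
3.3,-1.9,0.6,0,20, 3.1,-2.0,0.6,0,20,
```

```bash
python3 -m pendant '[0,0,0,0,40,0,0,0,0,60,0,0,0,0,60,0,0,10,0,60,0,0,25,0,60,0,0,25,0,60,0,0,10,0,60]'; python3 -m pendant '[4,-18,0,0,60,8,-38,0,0,60,8,-38,0,0,60,8,-38,0,0,60,8,-38,0,0,60,8,-38,0,0,60,5,-25,0,0,60,0,0,0,0,60,0,0,0,0,60]';python3 look.py w12
```

```text
time: 24.18
tool_pos: [553.4, 135.2, 157.3]
tcp_rot: [-176.6, -1.0, 119.4]
ft_force: [-0.2, -0.3, 0.9]
finger_gap: 60.0
time: 24.93
tool_pos: [607.6, -107.2, 168.0]
tcp_rot: [-177.5, -0.4, 119.7]
ft_force: [-0.5, 1.3, -0.1]
finger_gap: 60.1
[ 607.52375585 -107.02835883  167.96502661] [-177.51958957   -0.42045215  119.69417962]
```

View pics/w12.png

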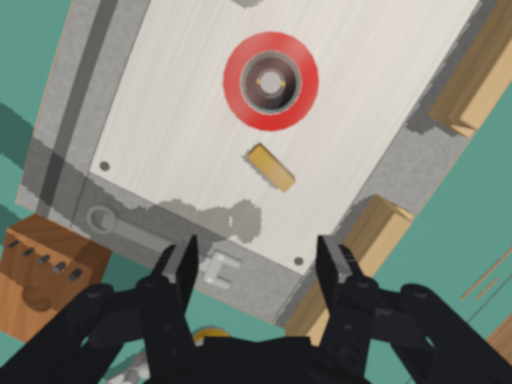

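```bash
python3 ht.py w12 271 82 271 168 | grep -v '\['; python3 ht.py w12 271 82 271 168 | grep -E 'cutter|block|rms'; python3 look.py w13; python3 ht.py w13 271 82 271 168 | grep -E 'cutter|block|rms'
```

```text
-38                  -38                  -39
                   -39                  -38                  -38
                   -38                  -38                  -39
                   -39                  -38                  -39
                   -39                  -39]
                   -39                  -39                  -38
                   -38                  -11                  -13
                   -38                  -38                  -37
                   -38                  -38                  -38
                   -38                  -39]
                   -39                  -11                  -12
                   -11                  -12                  -11
                   -11                  -11                  -13
                   -39                  -39                  -40
                   -38                  -40]
                   -12                  -11                  -12
                   -11                   20                   20
                   -13                  -11                  -12
         
[... 4121 characters left out ...]
23873e-04  3.86625247e+01]
cutter 354 [20.03962155 20.34946073 20.54698488 20.93257337]
block 923 [19.03897559 19.56244303 19.96284665 20.3322794  20.77073236] 19.920816952113885
[ 607.4671702  -105.79005804  167.91586442] [-177.52380689   -0.44909588  119.77366679]
n 36705 rms 0.7141442975126949 [ 1.14909609e-03 -5.27699893e-04  3.87039683e+01]
cutter 356 [20.13668583 20.50537362 20.69458025 20.99779832]
block 918 [19.14640939 19.6299336  20.03446968 20.37240362 20.83048996] 20.002691374622707ht.py:14: RuntimeWarning: invalid value encountered in cast
  print(C[::2,::2].round(0).astype(int))
ht.py:14: RuntimeWarning: invalid value encountered in cast
  print(C[::2,::2].round(0).astype(int))
```

The cutter top is level with the block to within about 0.1 mm. Last, I'll check that the crank is seated and nothing else has moved.

```bash
python3 -m pendant '[-10,30,2,0,60,-10,35,0,0,60,-10,35,0,0,60,-10,25,0,0,60,0,0,0,0,60,0,0,0,0,60]'; python3 look.py w14
python3 - <<'E'
from h import *
s=load('w14');W=cloud(s);x,y,z=W[...,0],W[...,1],W[...,2]
m=(np.hypot(x-533,y-68)<13)&(z>80)&(z<93);q=W[m];q=q[abs(q[:,2]-np.median(q[:,2]))<2];A=np.c_[q[:,:2]-q[:,:2].mean(0),np.ones(len(q))];print('hub',np.linalg.lstsq(A,q[:,2],rcond=None)[0],q.mean(0),len(q))
pl=W[(abs(z-40)<4)&(abs(x-540)<70)&(abs(y-30)<90)];print('plate',np.median(pl[:,2]))
t=snap('top','t9');snap('scene','s9')
cv2.imwrite('pics/t9c.png',np.hstack([load('top0')['frame'][110:260,180:400],t['frame'][110:260,180:400]]))
E
```

```text
time: 25.53
tool_pos: [563.3, 31.1, 170.0]
tcp_rot: [-177.6, -0.5, 120.1]
ft_force: [-0.1, -0.6, -0.7]
finger_gap: 60.0
[563.38719188  31.11952173 170.00550568] [-177.60162988   -0.56116916  120.11909606]
hub [ 2.97401537e-03 -1.02598174e-02  8.54536842e+01] [532.99078318  68.27321286  85.45368418] 952
plate 39.482022647853114
```

View pics/w14.png

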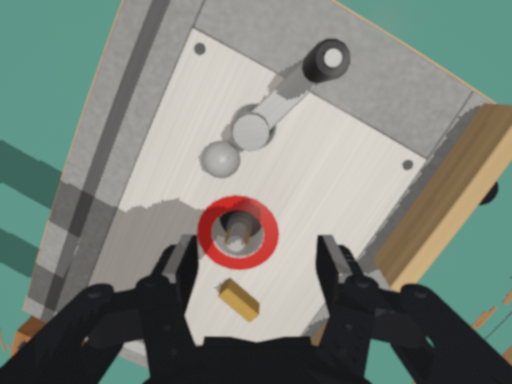

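View pics/t9c.png

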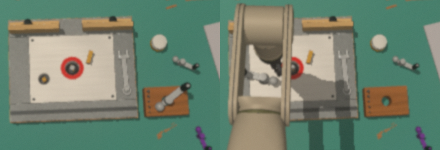

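View pics/s9.png

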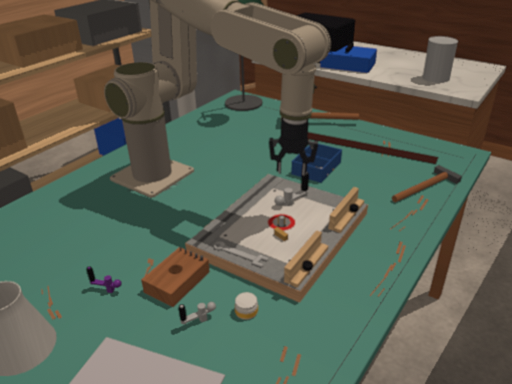

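```bash
python3 -c "
from bench import job
print(job.hand_in())"
```

```text
the job is handed in; nothing more can be done
None
```

I moved the crank from the tool block onto the lift screw and wound the cutter up level with the setting block, then handed the job in at about 25.7 s. The crank was left standing on the screw, with the gripper open and clear of everything.

**Fitting:** I turned the crank to match the brass square by eye, at about 30°. It slid down under about its own weight until it met the collar, where the push reached about 8 N. In the last check the hub top was 46.0 mm above the plate, which is the fully home height, and the crank stood level to within about 0.6°.

**Winding:** I held the hand grip and wound about 2.6 turns clockwise in two stages, measuring the cutter between them. The turning force stayed at about 3 to 5 N.

**Final height:** Two close depth measurements put the cutter tip at 20.04 and 20.14 mm above the plate. The top of the setting block read 19.96 and 20.03 mm.

**Other objects:** In the before and after pictures, the setting block, spanner, tin and look-alike cranks appear unmoved. I did not measure their positions.

**What was less clean:**
- **Side forces:** These reached about 11 N a few times while winding, because my estimate of the screw's axis was off by 1 to 2 mm.
- **Upward pull:** There was a brief upward pull on the crank of about 10 N early on. I paused and eased it, and the hub height showed the crank was still home.
- **Tool tilt:** The tool had drifted up to about 3° off vertical by the end.

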